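Set a cable hold-down with a feeler blade

ROBOT

A 6-joint arm with a two-finger parallel gripper is mounted at the origin on a cart in front of the work surface, level with it; the furniture and walls round the work are solid. World frame = base frame: x ahead of the robot, y to its left, z up, the work surface at z = 0. Lengths are in m, angles in rad, forces in N, time in s.
With the tool pointing down it reaches from about 0.35 to 0.85 m from the base axis. Payload 8.1 kg.
Tool frame: the origin (TCP) lies at the very end of the fingers, on their centre line; the grasp point (between the pads) lies robot.grip_point_offset behind it (robot.grip_point_offset is the distance from the TCP to the grasp point, in m); z points along the fingers, y is the line along which they close (so a half turn about z gives the same grasp; the last joint's range is limited). The gripper opens to 93 mm and grips with 3 to 60 N. Pads are 15 mm wide; open, the fingers measure 128 mm over their backs; the gripper's body (75 mm by 188 mm) begins 65 mm behind the grasp point.
Start: joints at [1.238, 0.13, 1.488, -0, 1.523, -0.085], TCP at [0.147, 0.582, 0.219] pointing down, gripper open.
Joint ranges: [-2.96, 2.96], [-0.89, 2.26], [0.02, 2.5], [-1.34, 4.48], [0, 2.73], [-2.66, 2.66]. Speed limits (rad/s): [2.39, 2.39, 2.79, 3.14, 3.14, 3.14].

INTERFACE

Orientations are given as a rotation vector (axis times angle).
In Python, from plant import robot, eyes gives the robot as it stands. The module is installed in compiled form; this text tells all that it offers.
- The arm moves only by the tool apply_moves, never from a script. Its argument "steps" is one flat list of numbers, 7 for each row, row after row: the shift along the tool's x, y, z in units of 30 mm (1.0 is 30 mm), then the turn, a rotation vector about the tool's x, y, z in units of 6 degrees (1.0 is 6 degrees), then the opening in per cent of the stroke, from 0 (shut) to 100 (fully open). In form: [dx, dy, dz, ax, ay, az, fingers, dx, dy, dz, ax, ay, az, fingers, ...]. A call has 1 to 12 rows; each row shifts and turns the commanded pose from where the row before left it, along the tool's axes as they then stand; what a row does not reach is not made up. A row lasts 1/12 s, in which the tool goes at most 41.7 mm and 7.16 degrees, less where a joint would pass 70% of its speed; a pose out of reach is approached as far as the arm can. A call is refused whole if a number of a shift passes 1 or a number of a turn 1, either way. A call with a gripper value outside its range is refused whole. The fingers move at their own pace and stop on an object; "grip_force" is the grip in N (left out, the last holds). Time passes only in rows, so rows that do not move let the fingers close. It gives the time, the measured TCP pose, the force, the opening and the grip force at its end, in the units of the state.
- robot.read_state(): the state, without advancing time (a new reading comes with each control period).
- eyes.read_camera(name): name is "scene" or "top" or "wrist"; returns the picture (480x640x3 uint8, red, green, blue); there is no depth.
- eyes.calibration(name): a dict with "K" (3x3 intrinsics, pixels), "R" (3x3) and "t" (3): a world point X has camera coordinates R X + t. Camera axes: x right, y down, z forward; pixel columns grow to the right and rows downward; lengths in m; the calibration is good to about 2 mm. A picture is of the moment at which its call begins: read the wrist's pose just before it. calibration takes no time and is no camera call; for the wrist camera it gives the pose at the moment of the call.
- robot.close_job(): hands the job in; it is judged then, once.
Trained networks look in the newest picture that a camera, given by its name, has taken for a name from the list of things; names that differ only in an ending like _2 or _b are one class to them, and where a whole thing is asked for, a point or a joint stands for the part that bears it (a point fixed in the world has none). Each returns a list of dicts, best first, with "conf" (0 to 1); they miss things now and then, are a little off and sometimes report something else, mostly with a low value. They report only what shows in the picture. A call takes as long as a camera call.
- eyes.search_frame(camera, thing): "rect" ([left, top, width, height] in pixels, round what is visible of it).
- eyes.place_of(camera, thing): "xy" ([column, row] in pixels: a listed point, or the origin of a listed thing).
The state is a dict: "t": time; "q": joint angles; "dq": joint speeds; "joint_torque": joint torques, N m; "tool_pos": TCP position; "orientation": TCP orientation; "force": force on the tool from outside, world axes, zero at the start; "wrist_torque": the same for the moment, N m; "opening": finger opening in m; "gripper_force": force on a finger pad.
Only numpy, scipy, OpenCV 4.12 (cv2) and the standard library are available. Lean on these libraries where they do the work, as an engineer would, in place of code of your own. Each camera call takes 0.05 s, during which the arm holds its last target. There are 200 camera calls.

TASK

Set the hold-down foot of the cable jig to the red feeler: slide the red-handled blade flat along the deck under the foot until its tip reaches the back stop, let go, and press the black button down until the foot bears on the blade. Then draw the blade level straight out, so that it drags but does not lift the foot, and lay it flat on the table top beside the jig. Leave the blue-handled blade and the other things on the table alone.

Things in the scene. Friction and masses are not known exactly. Their poses are not given: they have to be found in the camera images.
- jig: Fixed jig: grey deck plate (160 x 92 mm, top 10 mm above the table) with an aluminium arch and a sliding foot. Origin on the table plane; the deck spans x -85 to +75 mm, y -46 to +46 mm. +x is the way a blade slides in: from the open deck, between two yellow guide lines, toward the arch. Deck centre line: y = 0
- jig_gap (a point): point on the deck's top face straight below the foot's centre and the arch (jig frame 30, 0, 10 mm); axes as the jig's. Arch posts stand at y = +-38 mm (64 mm clear between), the crossbar (22 mm along x) is 40 to 51 mm above the table. The dark back stop behind, 8 mm high, has its face 33 mm further along +x than this point
- foot (a joint): height of the foot's underside above the deck, in m (0 to 0.022): the clear gap; starts at 0.012 to 0.019. The foot is 28 mm (jig x) by 34 mm (y), 6 mm thick, with a springy rubber face that gives up to 1.5 mm (6 N per mm), on a vertical plunger. About 4 N of friction holds it where it is left; pressing takes a little over 4 N, and sharply more once it bears on something
- foot_head (a point): centre of the top face of the black round button (diameter 32 mm, yellow disc on top) on the plunger, above the arch, on the foot's axis; it moves with the foot, its height above the table is 60 mm + the gap
- red_feeler: loose feeler, red handle, about 60 g, flat on the table, handle toward the robot. Origin: underside, centre of the handle; z up. Handle block 30 mm (x) x 14 mm (y) x 34 mm high, gripped across y; the steel blade, 6 mm thick, 18 mm wide, lies at the bottom and runs along +x to 114 mm from the origin. One flat underside
- red_feeler_tip (a point): centre of the end of the red feeler's blade (114, 0, 3 mm in its frame)
- blue_feeler: the wrong one: same shape with a blue handle and an 11 mm thick blade; may lie on either side of the red one; to be left alone
- sleeve_vial: clear upright tube with blue cap, the one standing behind the jig, 30 mm diameter, 75 mm high, origin at its underside; bystander
- fault_pen: white pen-shaped light, 18 x 140 x 20 mm, lying; origin at its underside; bystander
- power_meter: black and yellow hand-held meter, 161 x 70 x 32 mm, lying; origin at its underside; bystander

How it is judged:
On the way, in this order (a step that is already met when the one before it is completed fails the run):
1. the red blade lies flat on the deck under the open foot, its tip near the back stop, released (x of red_feeler_tip in the frame of jig_gap above 0.02 m and y of red_feeler_tip in the frame of jig_gap between -0.014 and 0.014 m and z of red_feeler_tip in the frame of jig_gap below 0.006 m and value of joint foot above 0.0085 m and contact force between the fingers and red_feeler below 0.05 N), for 0.1 s.
2. with the blade still in there, the foot has been pressed down until it bears on it (x of red_feeler_tip in the frame of jig_gap above 0.018 m and value of joint foot below 0.0075 m and contact force between red_feeler and foot above 0.3 N), for 0.2 s.
3. the blade is being drawn out with the foot still bearing on it (drag) (x of red_feeler_tip in the frame of jig_gap between -0.014 and 0.014 m and value of joint foot below 0.0075 m and contact force between red_feeler and foot above 0.2 N), for 0.04 s.
4. the blade is drawn out from under the foot along the deck (x of red_feeler_tip in the frame of jig_gap below -0.016 m and value of joint foot below 0.0075 m).
At the end, for the whole second after the job is handed in: the foot stands 4 to 7.5 mm above the deck (6 mm less the give of its rubber face), and the red feeler lies flat (within 0.08 rad) and at rest on the table top, off the jig (value of joint foot between 0.004 and 0.0075 m and height (world z) of red_feeler between -0.004 and 0.004 m and angle between red_feeler's own z axis and vertical below 0.08 rad and linear speed of red_feeler below 0.02 m/s); the robot touches nothing.
It fails at once if the blue feeler is moved by more than 30 mm (distance of blue_feeler from where it was at the start of the episode above 0.03 m).
It fails at once if the vial, the light pen or the meter is moved by more than 30 mm (distance of any of sleeve_vial, fault_pen, power_meter from where it was at the start of the episode above 0.03 m).
It fails at once if the vial is tipped (angle between sleeve_vial's own z axis and vertical above 0.5 rad).
It also fails if it takes over 72 s, if anything falls off the work surface, if the arm or the gripper's body presses on something with over 40 N, if the wrist force passes 120 N, or if a joint passes its speed limit or range.

## Working session

There is one attempt and no reset: what is moved stays moved. The work goes in short steps, Python scripts to look and compute and a tool call to move; the robot and the scene stay as the last step left them, time stands still between calls to the robot, and variables do not carry over. Pictures are saved under pics/ and viewed, at most 13 in all, crops included, and the job is handed in when it is done.

Besides the shell and the picture viewer there is one more tool, called after "Emit:" as name(argument=value, ...) on one line, values as JSON. apply_moves: Moves the arm, as the interface text tells. Its arguments: {"type":"object","properties":{"steps":{"type":"array"},"grip_force":{"type":"number"}},"required":["steps"]}

```bash
mkdir -p pics
cat > h.py <<'E'
import numpy as np, cv2
from plant import robot, eyes
def snap(c,n):
    im=eyes.read_camera(c); cv2.imwrite(f'pics/{n}.png',im[:,:,::-1]); return im
def ray(c,uv,z):
    k=eyes.calibration(c); K,R,t=[np.array(k[a]) for a in('K','R','t')]
    d=R.T@np.linalg.inv(K)@np.array([uv[0],uv[1],1.]); o=-R.T@t.ravel()
    return o+d*(z-o[2])/d[2]
def proj(c,X):
    k=eyes.calibration(c); K,R,t=[np.array(k[a]) for a in('K','R','t')]
    p=K@(R@np.array(X)+t.ravel()); return p[:2]/p[2]
def tri(obs):
    A=[];b=[]
    for c,uv in obs:
        k=eyes.calibration(c); K,R,t=[np.array(k[a]) for a in('K','R','t')]
        P=K@np.c_[R,t.ravel()]
        for i in(0,1):
            r=uv[i]*P[2]-P[i]; r=r/np.linalg.norm(r[:3]); A.append(r[:3]); b.append(-r[3])
    return np.linalg.lstsq(np.array(A),np.array(b),rcond=None)[0]
E
python3 - <<'E'
from h import *
print(robot.grip_point_offset, robot.read_state())
for c in('top','scene'):
    snap(c,c+'0')
    for n,z in (('jig',0),('jig_gap',.01),('foot_head',.075),('red_feeler',0),('red_feeler_tip',.003),('blue_feeler',0),('sleeve_vial',0),('fault_pen',0),('power_meter',0)):
        for d in eyes.place_of(c,n)[:2]:
            print(c,n,np.round(d['xy'],1),round(d['conf'],2),np.round(ray(c,d['xy'],z),4))
E
```

```text
0.0188 {'t': 0.0, 'q': array([ 1.23759081e+00,  1.31142022e-01,  1.48927667e+00, -2.77720596e-05,
        1.52297451e+00, -8.53943848e-02]), 'dq': array([-4.43194352e-05, -5.93461445e-04, -1.02167014e-03,  8.09753574e-05,
       -1.60247961e-04,  1.90054044e-03]), 'joint_torque': array([-2.38148668e-04, -5.59848297e+01, -4.91762280e+01,  7.68213510e-02,
        3.56228475e-02, -1.07595902e-04]), 'tool_pos': array([0.14697071, 0.58114288, 0.2176003 ]), 'orientation': array([-3.88220406e-01, -3.11716243e+00,  2.77530976e-03]), 'force': array([-0.55716399,  0.13599446, -0.25146384]), 'wrist_torque': array([ 0.01768503, -0.00252937,  0.03063547]), 'gripper_force': 0.0, 'opening': 0.09275307786375629}
top jig [292.  245.4] 0.63 [ 0.5643 -0.0582  0.    ]
top jig_gap [286.7 235.3] 0.89 [ 0.5882 -0.0466  0.01  ]
top foot_head [291.  231.5] 0.67 [ 0.5932 -0.0627  0.075 ]
top foot_head [379.1 169.2] 0.26 [ 0.7295 -0.2616  0.075 ]
top red_feeler [421.7 276.3] 0.77 [ 0.4866 -0.3651  0.    ]
top blue_feeler [379.7 279. ] 0.83 [ 0.4814 -0.266   0.    ]
top blue_feeler [287.  234.3] 0.25 [ 0.5912 -0.0464  0.    ]
top sleeve_vial [262.9 176.1] 0.56 [0.7333 0.0106 0.    ]
top fault_pen [211.6 302. ] 0.94 [0.4312 0.137  0.    ]
top fault_pen [378.1 279.3] 0.28 [ 0.4807 -0.2622  0.    ]
top power_meter [378.  169.6] 0.96 [ 0.7433 -0.2673  0.    ]
scene jig [275.3 260.5] 0.88 [ 0.5571 -0.0631  0.    ]
scene jig_gap [280.2 248.4] 0.87 [ 0.5885 -0.0467  0.01  ]
scene foot_head [282.5 223.1] 0.55 [ 0.5888 -0.0577  0.075 ]
scene foot_head [320.2 313.9] 0.37 [ 0.4049 -0.3253  0.075 ]
scene red_feeler [373.5 337.8] 0.68 [ 0.4881 -0.3699  0.    ]
scene red_feeler_tip [417.7 313. ] 0.92 [ 0.5916 -0.3912  0.003 ]
scene blue_feeler [321.9 312.9] 0.61 [ 0.4834 -0.2592  0.    ]
scene sleeve_vial [302.6 223.6] 0.5 [0.7223 0.0123 0.    ]
scene fault_pen [166.4 252.6] 0.81 [0.4248 0.1436 0.    ]
```

View pics/top0.png

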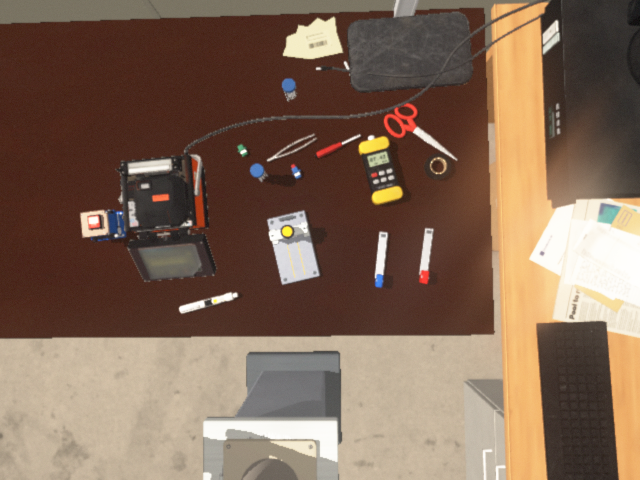

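View pics/scene0.png

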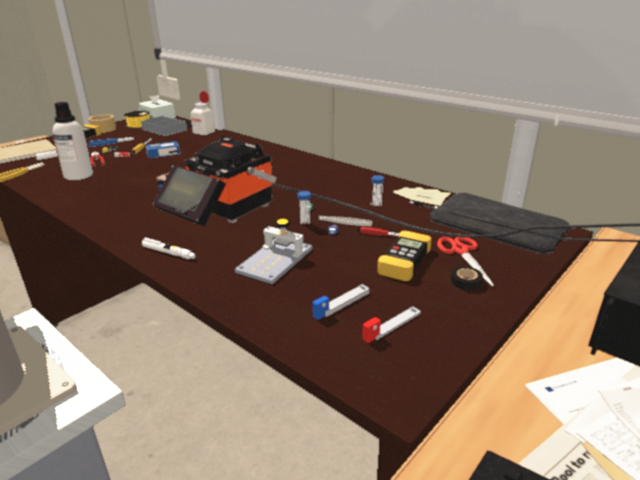

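The top view shows the jig at about (293,247), with its open end toward the robot and yawed slightly left. The blue feeler is at (380,280) and the red one at (426,278), handles toward the robot. I'll move over the feelers for a close look.

Emit:
apply_moves(steps=[-0.7, -0.86, 0, 0, 0, 0, 100, -0.7, -0.86, 0, 0, 0, 0, 100, -0.7, -0.86, 0, 0, 0, 0, 100, -0.7, -0.86, 0, 0, 0, 0, 100, -0.7, -0.86, 0, 0, 0, 0, 100, -0.7, -0.86, 0, 0, 0, 0, 100, -0.7, -0.86, 0, 0, 0, 0, 100, -0.7, -0.86, 0, 0, 0, 0, 100, -0.7, -0.86, 0, 0, 0, 0, 100, -0.7, -0.86, 0, 0, 0, 0, 100, -0.7, -0.86, 0, 0, 0, 0, 100, -0.7, -0.86, 0, 0, 0, 0, 100])

```text
t: 2.0
tool_pos: [0.3159, 0.2183, 0.2189]
orientation: [0.387, 3.117, 0.001]
force: [0.4, -0.5, 0.2]
opening: 0.0928
gripper_force: 0.0
```

Emit:
apply_moves(steps=[-0.7, -0.86, 0, 0, 0, 0, 100, -0.7, -0.86, 0, 0, 0, 0, 100, -0.7, -0.86, 0, 0, 0, 0, 100, -0.7, -0.86, 0, 0, 0, 0, 100, -0.7, -0.86, 0, 0, 0, 0, 100, -0.7, -0.86, 0, 0, 0, 0, 100, -0.7, -0.86, 0, 0, 0, 0, 100, -0.7, -0.86, 0, 0, 0, 0, 100, -0.7, -0.86, 0, 0, 0, 0, 100, -0.7, -0.86, 0, 0, 0, 0, 100, -0.7, -0.86, 0, 0, 0, 0, 100, 0, 0, 0, 0, 0, 0, 100])

```text
t: 3.0
tool_pos: [0.4711, -0.1167, 0.2183]
orientation: [0.394, 3.116, -0.003]
force: [-0.1, -0.1, -0.1]
opening: 0.0931
gripper_force: 0.0
```

Run:
```python
from h import *
s=robot.read_state(); print(s['t'],s['tool_pos'],s['orientation'],s['q'])
snap('wrist','w1')
for n,z in (('jig',0),('jig_gap',.01),('foot_head',.075),('red_feeler',0),('red_feeler_tip',.003),('blue_feeler',0)):
    for d in eyes.place_of('wrist',n)[:2]:
        print(n,np.round(d['xy'],1),round(d['conf'],2),np.round(ray('wrist',d['xy'],z),4))
```

```text
3.0 [ 0.47108095 -0.1166852   0.21832425] [ 3.93630723e-01  3.11634516e+00 -2.83724110e-03] [-3.47209397e-01 -1.85090861e-01  1.79849298e+00 -1.65745526e-03
  1.52732094e+00 -1.66664188e+00]
jig [391.4 275.5] 0.85 [ 0.5629 -0.0581  0.    ]
foot_head [106.8 372. ] 0.74 [ 0.5575 -0.3224  0.075 ]
foot_head [424.7 340.5] 0.56 [ 0.5947 -0.0472  0.075 ]
red_feeler [ 77.9 277.2] 0.7 [ 0.4877 -0.3628  0.    ]
red_feeler [392.8 275.5] 0.42 [ 0.5633 -0.0547  0.    ]
red_feeler_tip [106.1 372.2] 0.64 [ 0.5974 -0.3765  0.003 ]
blue_feeler [249.3 451.9] 0.73 [ 0.7413 -0.259  -0.    ]
```

View pics/w1.png

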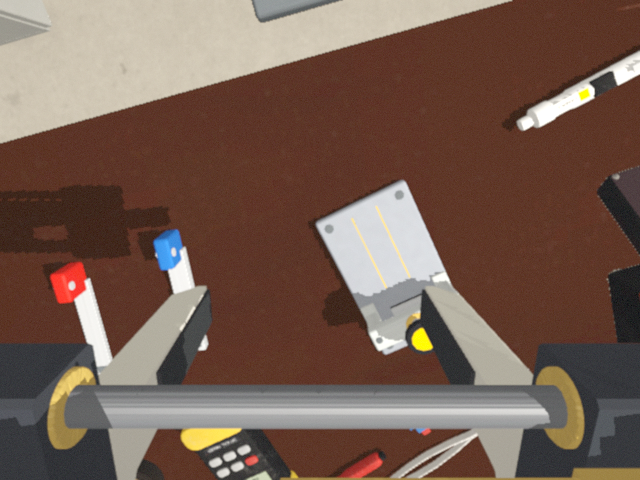

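Wrist view: the red handle's top centre is about (69,283) and its blade runs to about (104,364). The jig's front corners are (317,224) and (405,181), its guide lines are visible, and the button disc is at (423,335). I'll get yaws from these edges.

```bash
cat > seg.py <<'E'
from h import *
def blob(im,lo,hi,box=None):
    hsv=cv2.cvtColor(im,cv2.COLOR_RGB2HSV); m=cv2.inRange(hsv,lo,hi)
    if box: mm=np.zeros_like(m); x0,y0,x1,y1=box; mm[y0:y1,x0:x1]=m[y0:y1,x0:x1]; m=mm
    return m
E
python3 - <<'E'
from seg import *
im=cv2.imread('pics/w1.png')[:,:,::-1].copy()
# yellow lines on deck
m=blob(im,(18,60,120),(35,255,255),(335,195,425,295))
n,l,s,c=cv2.connectedComponentsWithStats(m)
for i in range(1,n):
    if s[i,4]<20: continue
    ys,xs=np.where(l==i); P=np.array([ray('wrist',p,.01)[:2] for p in zip(xs,ys)])
    v=np.linalg.svd(P-P.mean(0))[2][0]; v*=np.sign(v[0]); print('line',s[i],P.mean(0),v,np.arctan2(v[1],v[0]))
for uv in((317,224),(405,181)): print('corner',ray('wrist',uv,.01))
# blade edge white region of red feeler
m=blob(im,(0,0,150),(180,60,255),(60,270,115,364)); ys,xs=np.where(m>0)
P=np.array([ray('wrist',p,.006)[:2] for p in zip(xs,ys)]); v=np.linalg.svd(P-P.mean(0))[2][0]; v*=np.sign(v[0])
print('blade',len(P),P.mean(0),np.arctan2(v[1],v[0]))
m=blob(im,(0,140,60),(8,255,255),(40,250,100,310))|blob(im,(172,140,60),(180,255,255),(40,250,100,310))
r=cv2.minAreaRect(cv2.findNonZero(m)); print(r,[np.round(ray('wrist',p,.034)[:2],4) for p in cv2.boxPoints(r)], [np.round(ray('wrist',p,.0)[:2],4) for p in cv2.boxPoints(r)])
# top image yellow disc, red handle
t=cv2.imread('pics/top0.png')[:,:,::-1].copy()
m=blob(t,(20,150,120),(35,255,255),(275,220,300,243)); y,x=np.where(m>0); a=(x.mean(),y.mean())
m=blob(im,(20,150,120),(35,255,255),(405,310,450,360)); y,x=np.where(m>0); b=(x.mean(),y.mean()); 
print('disc',a,b,ray('top',a,.075),ray('wrist',b,.075),tri([('top',a),('wrist',b)]))
E
```

```text
line [376 206  34  71 140] [ 0.52383609 -0.04924848] [0.97501555 0.22213663] 0.2240053028121804
line [351 218  36  70 140] [ 0.53014541 -0.0736591 ] [0.97458154 0.22403309] 0.22595079034332285
corner [ 0.49005637 -0.11504178  0.01      ]
corner [ 0.47004995 -0.02712739  0.01      ]
blade 1591 [ 0.53864353 -0.36523047] -0.14046448926111726
((69.5, 279.5), (59.0, 59.0), 90.0) [array([ 0.4465, -0.3613]), array([ 0.4594, -0.3098]), array([ 0.5143, -0.333 ]), array([ 0.5007, -0.3868])] [array([ 0.4521, -0.3873]), array([ 0.4663, -0.3309]), array([ 0.5264, -0.3563]), array([ 0.5116, -0.4154])]
disc (np.float64(286.8333333333333), np.float64(231.01111111111112)) (np.float64(421.090395480226), np.float64(339.9406779661017)) [ 0.59443663 -0.05333215  0.075     ] [ 0.59387017 -0.04955395  0.075     ] [ 0.59435507 -0.05141003  0.07446266]
```

Emit:
apply_moves(steps=[-0.32, -0.97, 0.33, 0, 0, 0, 100, -0.32, -0.97, 0.33, 0, 0, 0, 100, -0.32, -0.97, 0.33, 0, 0, 0, 100, -0.32, -0.97, 0.33, 0, 0, 0, 100, -0.32, -0.97, 0.33, 0, 0, 0, 100, -0.32, -0.97, 0.33, 0, 0, 0, 100, -0.32, -0.97, 0.33, 0, 0, 0, 100, -0.32, -0.97, 0.33, 0, 0, 0, 100, 0, 0, 0, 0, 0, -0.53, 100, 0, 0, 0, 0, 0, -0.53, 100, 0, 0, 0, 0, 0, 0, 100])

```text
t: 4.27
tool_pos: [0.4872, -0.3562, 0.1391]
orientation: [-0.21, -3.134, -0.001]
force: [-0.4, 0.2, 0.3]
opening: 0.0926
gripper_force: 0.0
```

Run:
```python
from h import *
s=robot.read_state(); print(s['t'],s['tool_pos'],s['orientation'],s['q'])
snap('wrist','w2'); print(proj('wrist',s['tool_pos']))
for n,z in (('red_feeler',0),('red_feeler_tip',.003)):
    for d in eyes.place_of('wrist',n)[:2]:
        print(n,np.round(d['xy'],1),round(d['conf'],2),np.round(ray('wrist',d['xy'],z),4))
```

```text
4.2667 [ 0.48720162 -0.35616836  0.13911164] [-2.10246653e-01 -3.13405425e+00 -7.70476106e-04] [-7.16259137e-01  1.89373928e-01  1.56959296e+00  9.36763980e-05
  1.38331591e+00 -2.15310456e+00]
[316.55570819 303.61362885]
red_feeler [301.5 224.2] 0.6 [ 0.4877 -0.3673  0.    ]
red_feeler_tip [301.  353.8] 0.96 [ 0.5993 -0.3841  0.003 ]
```

View pics/w2.png

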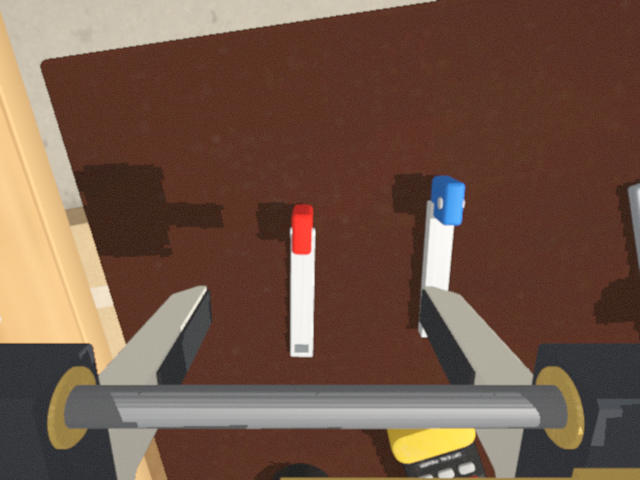

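The picture shows the red handle at (302,229) and the blade tip at (301,354), lined up with the tool. The networks give a length of 113 mm against the true 114 mm and a yaw of about -0.149. I'll descend and grip.

Emit:
apply_moves(steps=[0, -0.36, 0, 0, 0, 0.14, 100, 0, 0, 0.9, 0, 0, 0, 100, 0, 0, 0.9, 0, 0, 0, 100, 0, 0, 0.9, 0, 0, 0, 100, 0, 0, 0.9, 0, 0, 0, 70, 0, 0, 0.5, 0, 0, 0, 50, 0, 0, 0.2, 0, 0, 0, 40, 0, 0, 0, 0, 0, 0, 30], grip_force=20)

```text
t: 5.08
tool_pos: [0.4847, -0.3665, 0.0087]
orientation: [-0.239, -3.13, -0.003]
force: [0.2, -0.2, 0.9]
opening: 0.0709
gripper_force: 0.0
```

Emit:
apply_moves(steps=[0, 0, 0, 0, 0, 0, 0, 0, 0, 0, 0, 0, 0, 0, 0, 0, 0, 0, 0, 0, 0, 0, 0, 0, 0, 0, 0, 0, 0, 0, 0, 0, 0, 0, 0])

```text
t: 5.5
tool_pos: [0.4863, -0.3678, 0.0115]
orientation: [0.238, 3.131, -0.002]
force: [-0.3, 0.1, -0.5]
opening: 0.0374
gripper_force: 0.0
```

Emit:
apply_moves(steps=[0, 0, 0, 0, 0, 0, 0, 0, 0, 0, 0, 0, 0, 0, 0, 0, 0, 0, 0, 0, 0, 0, 0, 0, 0, 0, 0, 0, 0, 0, 0, 0, 0, 0, 0, 0, 0, 0, 0, 0, 0, 0])

```text
t: 6.0
tool_pos: [0.4857, -0.3673, 0.0105]
orientation: [-0.238, -3.133, -0.0]
force: [-0.1, 0.3, 0.6]
opening: 0.014
gripper_force: 20.0
```

Emit:
apply_moves(steps=[0, 0, -0.5, 0, 0, 0, 0, 0, 0, -1, 0, 0, 0, 0, 0, 0, -1, 0, 0, 0, 0, 0, 0, 0, 0, 0, -0.9, 0, 0, 0, 0, 0, 0, -0.9, 0, 0, 0, 0, 0, 0, -0.9, 0, 0, 0, 0, 0, 0, -0.9, 0, -0.08, 0.96, 0, 0, 0, 0, 0, -0.08, 0.96, 0, 0, 0, 0, 0, -0.08, 0.96, 0, 0, 0, 0, 0, -0.08, 0.96, 0, 0, 0, 0, 0, -0.08, 0.96, 0, 0, 0, 0, 0])

```text
t: 7.0
tool_pos: [0.4646, -0.223, 0.0851]
orientation: [0.353, -3.121, -0.0]
force: [1.0, 0.1, 0.3]
opening: 0.014
gripper_force: 20.0
```

Emit:
apply_moves(steps=[-0.08, 0.96, 0, 0, 0, 0, 0, -0.08, 0.96, 0, 0, 0, 0, 0, -0.08, 0.96, 0, 0, 0, 0, 0, -0.08, 0.96, 0, 0, 0, 0, 0, -0.08, 0.96, 0, 0, 0, 0, 0, 0, 0, 0, 0, 0, 0, 0, 0, 0, 0, 0, 0, 0, 0])

```text
t: 7.58
tool_pos: [0.4445, -0.0801, 0.0854]
orientation: [-0.358, 3.121, -0.0]
force: [0.7, -0.2, 0.6]
opening: 0.014
gripper_force: 20.0
```

Run:
```python
from h import *
s=robot.read_state(); print(s['t'],s['tool_pos'],s['orientation'],s['opening'],s['q'])
snap('wrist','w3'); print(proj('wrist',s['tool_pos']))
for n,z in (('jig',0),('jig_gap',.01),('foot_head',.075),('red_feeler_tip',s['tool_pos'][2]-.0105+.003)):
    for d in eyes.place_of('wrist',n)[:2]:
        print(n,np.round(d['xy'],1),round(d['conf'],2),np.round(ray('wrist',d['xy'],z),4))
```

```text
7.5833 [ 0.44452724 -0.0801032   0.08536572] [-3.57929884e-01  3.12110074e+00 -1.89699988e-04] 0.014021750044993639 [-2.91800713e-01 -1.72147826e-01  2.03616060e+00 -1.01407142e-04
  1.27749991e+00 -2.09093141e+00]
[319.34551687 304.6314036 ]
jig_gap [305.6 445.3] 0.95 [ 0.5938 -0.0558  0.01  ]
```

View pics/w3.png

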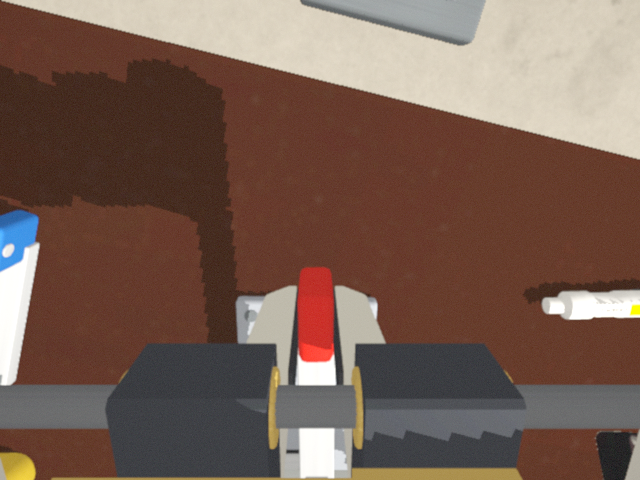

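The red handle is at (316,313), gripped. The deck's front corners are at (237,298) and (377,298), so the yaw matches. I'll compute the lateral offset.

```bash
python3 - <<'E'
from h import *
s=robot.read_state(); T=s['tool_pos']
a,b=[ray('wrist',p,.01) for p in((237,297.5),(377,297.5))]; m=(a+b)/2; print(a,b,np.linalg.norm(a-b),np.arctan2(-(b-a)[0],(b-a)[1]))
u=np.array([np.cos(.225),np.sin(.225)]);n=np.array([-u[1],u[0]])
d=T[:2]-m[:2]; print('TCP rel front mid along/across',d@u,d@n)
# handle top red: check centre column vs TCP
print(ray('wrist',(316.5,275),T[2]-.0105+.034)[:2]-T[:2])
c=eyes.calibration('wrist');R=np.array(c['R']);print('cam pos',-R.T@np.array(c['t']).ravel(), R[2])
snap('top','top1'); snap('scene','scene1')
for c in('top','scene'):
  for nme,z in(('jig_gap',.01),('red_feeler_tip',T[2]-.0075)):
    for q in eyes.place_of(c,nme)[:1]:
        r=ray(c,q['xy'],z)[:2]-m[:2]; print(c,nme,round(q['conf'],2),np.round(q['xy']),'along/across',r@u,r@n)
E
python3 -c "
import cv2
a=cv2.imread('pics/top1.png')[190:310,230:360];b=cv2.imread('pics/scene1.png')[190:310,210:340]
cv2.imwrite('pics/c1.png',cv2.hconcat([cv2.resize(x,(390,360),interpolation=2) for x in(a,b)]))"
```

```text
[ 0.48798683 -0.12475479  0.01      ] [ 0.46786924 -0.03690648  0.01      ] 0.09012238185483476 0.22512195667658008
TCP rel front mid along/across -0.03250261003195066 0.006045866337965244
[-0.02348068 -0.00570257]
cam pos [ 0.36374464 -0.10163341  0.25195219] [ 0.2898555   0.066989   -0.95472313]
top jig_gap 0.56 [291. 233.] along/across 0.11867545786273223 -0.0029410259026287225
top red_feeler_tip 0.65 [290. 252.] along/across 0.07265163653650177 0.005248792427950103
scene jig_gap 0.71 [285. 248.] along/across 0.12099376168090645 0.0008289103101153638
scene red_feeler_tip 0.84 [268. 229.] along/across 0.0706804667987485 0.006441832332299934
```

View pics/c1.png

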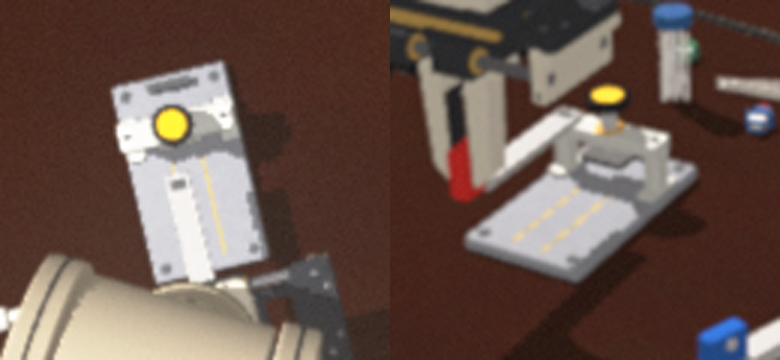

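The blade sits about 6 mm left of the deck centre line, and by deck scale its tip is about 83 mm from the front edge, just short of the arch. I'll shift it and lower it.

Emit:
apply_moves(steps=[0, -0.21, 0, 0, 0, 0, 0, 0, 0, 0.7, 0, 0, 0, 0, 0, 0, 0.7, 0, 0, 0, 0, 0, 0, 0.5, 0, 0, 0, 0, 0, 0, 0.2, 0, 0, 0, 0, 0, 0, 0, 0, 0, 0, 0, 0, 0, 0, 0, 0, 0, 0])

```text
t: 8.72
tool_pos: [0.4463, -0.0876, 0.0228]
orientation: [0.353, -3.122, 0.0]
force: [-0.4, -0.5, -0.6]
opening: 0.0139
gripper_force: 20.0
```

Run:
```python
from h import *
snap('top','top2'); snap('scene','scene2')
s=robot.read_state(); print(s['tool_pos'],s['force'])
import cv2
a=cv2.imread('pics/top2.png')[190:310,230:360];b=cv2.imread('pics/scene2.png')[190:310,210:340]
cv2.imwrite('pics/c2.png',cv2.hconcat([cv2.resize(x,(390,360),interpolation=2) for x in(a,b)]))
```

```text
[ 0.44710613 -0.08774495  0.02362565] [-0.65036373 -0.57828346 -0.05096197]
```

View pics/c2.png

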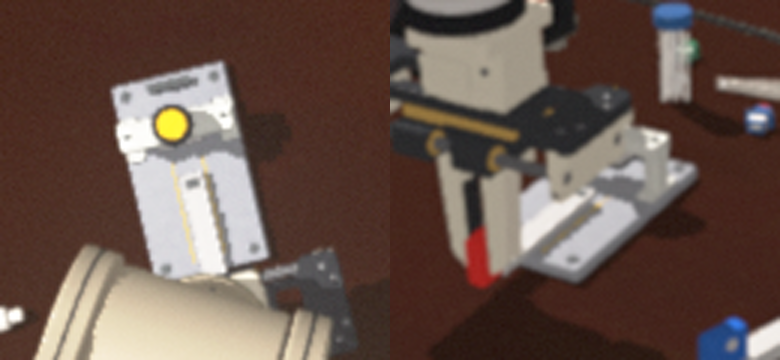

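The blade lies centred between the yellow lines on the deck, its tip in front of the arch. I'll slide it in.

Emit:
apply_moves(steps=[-0.4, 0, 0, 0, 0, 0, 0, -0.5, 0, 0, 0, 0, 0, 0, -0.5, 0, 0, 0, 0, 0, 0, -0.3, 0, 0, 0, 0, 0, 0, -0.2, 0, 0, 0, 0, 0, 0, 0, 0, 0, 0, 0, 0, 0, 0, 0, 0, 0, 0, 0, 0])

```text
t: 9.4
tool_pos: [0.5015, -0.0746, 0.0226]
orientation: [0.354, -3.121, 0.0]
force: [-0.3, 1.0, -1.2]
opening: 0.014
gripper_force: 20.0
```

Emit:
apply_moves(steps=[-0.05, 0, 0, 0, 0, 0, 0, 0, 0, 0, 0, 0, 0, 0])

```text
t: 9.57
tool_pos: [0.5027, -0.0743, 0.0224]
orientation: [0.353, -3.121, -0.0]
force: [0.3, -0.1, -0.9]
opening: 0.0136
gripper_force: 20.0
```

Emit:
apply_moves(steps=[-0.05, 0, 0, 0, 0, 0, 0, 0, 0, 0, 0, 0, 0, 0])

```text
t: 9.73
tool_pos: [0.5046, -0.074, 0.0225]
orientation: [-0.353, 3.122, -0.0]
force: [0.3, 0.3, 0.2]
opening: 0.0139
gripper_force: 20.0
```

Emit:
apply_moves(steps=[-0.05, 0, 0, 0, 0, 0, 0, -0.05, 0, 0, 0, 0, 0, 0, 0, 0, 0, 0, 0, 0, 0])

```text
t: 9.98
tool_pos: [0.5078, -0.0733, 0.0225]
orientation: [-0.353, 3.121, -0.0]
force: [0.4, -0.2, -0.1]
opening: 0.0137
gripper_force: 20.0
```

Emit:
apply_moves(steps=[-0.05, 0, 0, 0, 0, 0, 0, 0, 0, 0, 0, 0, 0, 0])

```text
t: 10.15
tool_pos: [0.5092, -0.0729, 0.0225]
orientation: [-0.354, 3.121, -0.0]
force: [-0.6, -0.3, -0.0]
opening: 0.0137
gripper_force: 20.0
```

Emit:
apply_moves(steps=[-0.05, 0, 0, 0, 0, 0, 0, 0, 0, 0, 0, 0, 0, 0])

```text
t: 10.32
tool_pos: [0.5107, -0.0726, 0.0225]
orientation: [-0.354, 3.121, -0.0]
force: [-0.1, 0.2, 0.4]
opening: 0.0137
gripper_force: 20.0
```

Emit:
apply_moves(steps=[-0.05, 0, 0, 0, 0, 0, 0, 0, 0, 0, 0, 0, 0, 0])

```text
t: 10.48
tool_pos: [0.5121, -0.0722, 0.0225]
orientation: [-0.354, 3.121, -0.0]
force: [-0.8, -0.0, -1.2]
opening: 0.0138
gripper_force: 20.0
```

Emit:
apply_moves(steps=[-0.05, 0, 0, 0, 0, 0, 0, 0, 0, 0, 0, 0, 0, 0])

```text
t: 10.65
tool_pos: [0.5136, -0.0719, 0.0225]
orientation: [-0.353, 3.122, -0.0]
force: [-0.0, 0.6, -0.2]
opening: 0.0142
gripper_force: 20.0
```

Run:
```python
from h import *
snap('top','top3'); snap('scene','scene3')
s=robot.read_state(); print(s['t'],s['tool_pos'],s['force'])
for c in('top','scene'):
  for n in('red_feeler_tip','jig_gap'):
    for q in eyes.place_of(c,n)[:1]: print(c,n,q['xy'],round(q['conf'],2),ray(c,q['xy'],.013))
a=cv2.imread('pics/top3.png')[190:310,230:360];b=cv2.imread('pics/scene3.png')[190:310,210:340]
cv2.imwrite('pics/c3.png',cv2.hconcat([cv2.resize(x,(390,360),interpolation=2) for x in(a,b)]))
```

```text
10.75 [ 0.51340073 -0.07189651  0.0224178 ] [-0.91386598  1.19124593 -1.32676862]
top red_feeler_tip [286.9, 219.1] 0.51 [ 0.62665306 -0.04783665  0.013     ]
top jig_gap [286.9, 234.3] 0.82 [ 0.59044769 -0.04743758  0.013     ]
scene red_feeler_tip [292.8, 242.7] 0.82 [ 0.62097761 -0.05351025  0.013     ]
scene jig_gap [284.8, 248.8] 0.71 [ 0.5900998  -0.05940318  0.013     ]
```

View pics/c3.png

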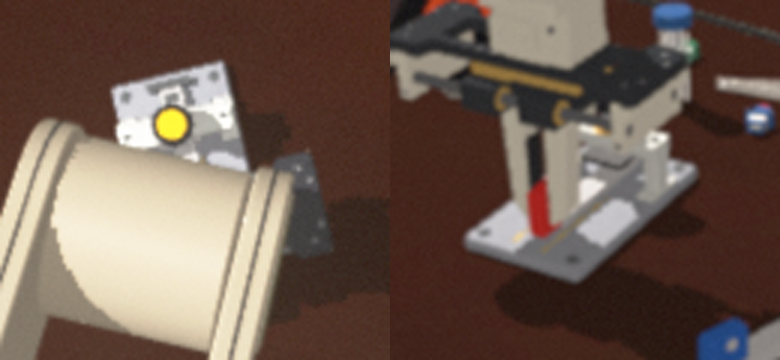

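The tip, with its dark mark, shows past the arch at crop position (175,95), right at the back stop. It's fully in. I'll lower the last bit and release.

Emit:
apply_moves(steps=[0, 0, 0.05, 0, 0, 0, 0, 0, 0, 0, 0, 0, 0, 0, 0, 0, 0, 0, 0, 0, 0])

```text
t: 11.2
tool_pos: [0.5132, -0.0719, 0.0208]
orientation: [0.354, -3.121, -0.0]
force: [0.5, -0.4, -0.2]
opening: 0.014
gripper_force: 20.0
```

Emit:
apply_moves(steps=[0, 0, 0.02, 0, 0, 0, 0, 0, 0, 0, 0, 0, 0, 0, 0, 0, 0, 0, 0, 0, 60, 0, 0, 0, 0, 0, 0, 60, 0, 0, 0, 0, 0, 0, 60, 0, 0, 0, 0, 0, 0, 60, 0, 0, 0, 0, 0, 0, 60, 0, 0, 0, 0, 0, 0, 60])

```text
t: 11.87
tool_pos: [0.5134, -0.0719, 0.0203]
orientation: [0.353, -3.122, -0.0]
force: [-0.4, 0.1, -0.0]
opening: 0.0493
gripper_force: 0.0
```

Emit:
apply_moves(steps=[0, 0, -0.3, 0, 0, 0, 60, 0, 0, -1, 0, 0, 0, 60, 0, 0, -1, 0, 0, 0, 60, 0, 0, -1, 0, 0, 0, 60, 0, 0, -0.1, 0, 0, 0, 0, -0.6, 0, 0, 0, 0, 0, 0, -0.8, 0, 0, 0, 0, 0, 0, -0.8, 0, 0, 0, 0, 0, 0, -0.54, 0, 0, 0, 0, 0, 0, 0, 0, 0, 0, 0, 0, 0, 0, 0, 0, 0, 0, 0, 0])

```text
t: 12.78
tool_pos: [0.5935, -0.0534, 0.1223]
orientation: [0.355, -3.121, -0.0]
force: [0.3, -0.3, -0.5]
opening: 0.0142
gripper_force: 0.0
```

Run:
```python
from h import *
s=robot.read_state(); print(s['t'],s['tool_pos'],s['force'],s['opening'])
snap('wrist','w4');snap('scene','scene4')
b=cv2.imread('pics/scene4.png')[170:310,200:350];w=cv2.imread('pics/w4.png')
cv2.imwrite('pics/c4.png',cv2.hconcat([cv2.resize(b,(386,360),interpolation=2),cv2.resize(w,(400,360))]))
T=s['tool_pos']; print(proj('scene',T),proj('scene',[.5935,-.053,.075]),proj('wrist',T))
for n in('foot_head','jig_gap'):
  for q in eyes.place_of('scene',n)[:2]: print(n,q)
```

```text
12.7833 [ 0.59353696 -0.05337018  0.1222616 ] [ 0.30177192 -0.26976245 -0.47362862] 0.014178957540195276
[281.60959022 201.22335767] [282.51502177 221.68470362] [317.15483092 307.00854501]
foot_head {'xy': [285.8, 224.7], 'conf': 0.57}
jig_gap {'xy': [293.9, 241.2], 'conf': 0.71}
jig_gap {'xy': [282.6, 249.5], 'conf': 0.58}
```

View pics/c4.png

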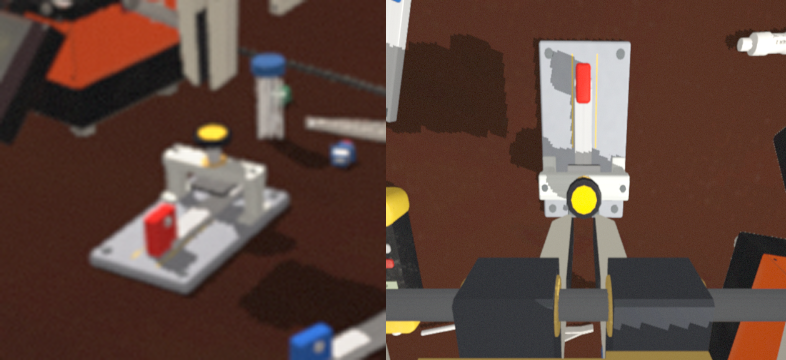

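The feeler lies centred under the arch and free. The button disc is at the predicted scene pixel (282,221) and in line with the fingers. I'll press.

Emit:
apply_moves(steps=[0, 0, 0.6, 0, 0, 0, 0, 0, 0, 0.6, 0, 0, 0, 0, 0, 0, 0.2, 0, 0, 0, 0, 0, 0, 0.1, 0, 0, 0, 0, 0, 0, 0.1, 0, 0, 0, 0, 0, 0, 0.1, 0, 0, 0, 0, 0, 0, 0, 0, 0, 0, 0])

```text
t: 13.57
tool_pos: [0.5939, -0.0537, 0.0719]
orientation: [-0.353, 3.121, -0.001]
force: [0.3, -0.4, 0.2]
opening: 0.0002
gripper_force: 0.0
```

Emit:
apply_moves(steps=[0, 0, 0.06, 0, 0, 0, 0, 0, 0, 0.06, 0, 0, 0, 0])

```text
t: 13.73
tool_pos: [0.5941, -0.0537, 0.0686]
orientation: [-0.353, 3.12, -0.001]
force: [-1.0, -0.1, 3.2]
opening: 0.0003
gripper_force: 1.9
```

```bash
python3 -c "
from h import *
for i in range(3):
    s=robot.read_state(); print(s['t'],s['tool_pos'],s['force'],s['opening']); eyes.read_camera('top')"
```

```text
13.7333 [ 0.5941458  -0.05370756  0.06858203] [-1.00309238 -0.07692562  3.18343322] 0.00030807386918208575
13.7833 [ 0.59408377 -0.05367218  0.06806128] [ 0.66797372 -1.66081372  2.55251444] 0.000747441189012902
13.8333 [ 0.59406869 -0.05370706  0.06804615] [ 0.84594688 -0.96403469  1.66250739] 0.0007245792047657881
```

Emit:
apply_moves(steps=[0, 0, 0.04, 0, 0, 0, 0, 0, 0, 0, 0, 0, 0, 0])

```text
t: 14.05
tool_pos: [0.5941, -0.0537, 0.0668]
orientation: [-0.353, 3.12, -0.001]
force: [0.7, -2.1, 1.7]
opening: 0.0006
gripper_force: 1.3
```

Emit:
apply_moves(steps=[0, 0, 0.04, 0, 0, 0, 0, 0, 0, 0, 0, 0, 0, 0])

```text
t: 14.22
tool_pos: [0.594, -0.0537, 0.0657]
orientation: [-0.353, 3.121, -0.001]
force: [2.2, -1.2, 3.7]
opening: 0.0003
gripper_force: 1.9
```

Emit:
apply_moves(steps=[0, 0, 0.03, 0, 0, 0, 0, 0, 0, 0, 0, 0, 0, 0])

```text
t: 14.38
tool_pos: [0.5941, -0.0537, 0.0652]
orientation: [-0.353, 3.12, -0.001]
force: [0.9, -1.2, 5.9]
opening: 0.0005
gripper_force: 3.4
```

Emit:
apply_moves(steps=[0, 0, 0.03, 0, 0, 0, 0, 0, 0, 0, 0, 0, 0, 0])

```text
t: 14.55
tool_pos: [0.5941, -0.0537, 0.0648]
orientation: [-0.353, 3.12, -0.001]
force: [-2.4, -0.7, 9.7]
opening: 0.0005
gripper_force: 5.0
```

Emit:
apply_moves(steps=[0, 0, 0.03, 0, 0, 0, 0, 0, 0, 0, 0, 0, 0, 0, 0, 0, 0, 0, 0, 0, 0])

```text
t: 14.8
tool_pos: [0.5942, -0.0537, 0.0647]
orientation: [-0.353, 3.12, -0.001]
force: [-4.5, 1.3, 16.0]
opening: 0.0001
gripper_force: 8.2
```

Emit:
apply_moves(steps=[0, 0, -0.1, 0, 0, 0, 0, 0, 0, -0.3, 0, 0, 0, 0, 0, 0, -0.8, 0, 0, 0, 60, 0, 0, -0.8, 0, 0, 0, 60, 0.7, 0, 0, 0, 0, 0, 60, 0.8, 0, 0, 0, 0, 0, 60, 0.8, 0, 0, 0, 0, 0, 60, 0.44, 0, 0, 0, 0, 0, 60, 0, 0, 0, 0, 0, 0, 60])

```text
t: 15.55
tool_pos: [0.5108, -0.072, 0.1221]
orientation: [0.352, -3.119, -0.001]
force: [-1.2, 0.1, -0.6]
opening: 0.0425
gripper_force: 0.0
```

Run:
```python
from h import *
s=robot.read_state(); print(s['t'],s['tool_pos'],s['force'],s['opening'])
snap('wrist','w5');snap('scene','scene5')
b=cv2.imread('pics/scene5.png')[170:310,200:350];w=cv2.imread('pics/w5.png')
cv2.imwrite('pics/c5.png',cv2.hconcat([cv2.resize(b,(386,360),interpolation=2),cv2.resize(w,(400,360))]))
for q in eyes.place_of('wrist','red_feeler')[:1]: r=ray('wrist',q['xy'],.01); print(q,r,r-s['tool_pos'])
```

```text
15.55 [ 0.51081206 -0.07201964  0.12207262] [-1.23125175  0.08859405 -0.60507057] 0.04254792746943117
{'xy': [313.3, 236.5], 'conf': 0.95} [ 0.51729745 -0.07315633  0.01      ] [ 0.00648539 -0.00113668 -0.11207262]
```

View pics/c5.png

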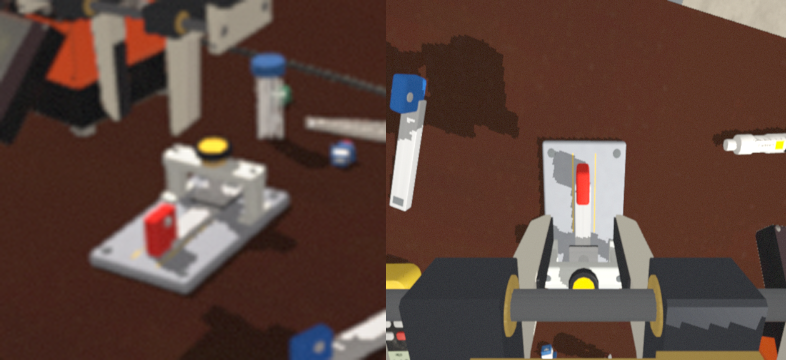

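The button now sits lower against the arch, and the red feeler is still in place between the fingers. I'll descend and re-grip.

Emit:
apply_moves(steps=[0, 0, 0.9, 0, 0, 0, 60, 0, 0, 0.9, 0, 0, 0, 60, 0, 0, 0.9, 0, 0, 0, 50, 0, 0, 0.5, 0, 0, 0, 40, 0, 0, 0.2, 0, 0, 0, 40, 0, 0, 0, 0, 0, 0, 0, 0, 0, 0, 0, 0, 0, 0, 0, 0, 0, 0, 0, 0, 0, 0, 0, 0, 0, 0, 0, 0, 0, 0, 0, 0, 0, 0, 0, 0, 0, 0, 0, 0, 0, 0], grip_force=20)

```text
t: 16.62
tool_pos: [0.5148, -0.0721, 0.0223]
orientation: [-0.353, 3.119, -0.001]
force: [-0.2, 2.3, 6.1]
opening: 0.0136
gripper_force: 20.0
```

Emit:
apply_moves(steps=[0, 0, 0, 0, 0, 0, 0, 0, 0, 0, 0, 0, 0, 0])

```text
t: 16.78
tool_pos: [0.5148, -0.0721, 0.0223]
orientation: [-0.353, 3.119, -0.001]
force: [0.9, -0.1, 6.3]
opening: 0.014
gripper_force: 20.0
```

Emit:
apply_moves(steps=[0, 0, -0.015, 0, 0, 0, 0, 0, 0, 0, 0, 0, 0, 0])

```text
t: 16.95
tool_pos: [0.5147, -0.072, 0.0223]
orientation: [-0.353, 3.119, -0.001]
force: [2.6, 0.7, 4.9]
opening: 0.0142
gripper_force: 20.0
```

Emit:
apply_moves(steps=[0, 0, -0.015, 0, 0, 0, 0, 0, 0, 0, 0, 0, 0, 0])

```text
t: 17.12
tool_pos: [0.5144, -0.072, 0.0223]
orientation: [-0.353, 3.12, -0.001]
force: [5.1, 2.3, 3.8]
opening: 0.0136
gripper_force: 20.0
```

Emit:
apply_moves(steps=[0, 0, -0.03, 0, 0, 0, 0, 0, 0, 0, 0, 0, 0, 0])

```text
t: 17.28
tool_pos: [0.5133, -0.0719, 0.0223]
orientation: [0.353, -3.121, 0.0]
force: [2.9, 1.4, 1.2]
opening: 0.0142
gripper_force: 20.0
```

```bash
python3 -c "
from h import *
s=robot.read_state(); print(s['tool_pos'],s['orientation'],s['force'],s['wrist_torque'])
u=np.array([np.cos(.225),np.sin(.225)]);print(s['force'][:2]@u)"
```

```text
[ 0.51325846 -0.07194751  0.02228707] [ 3.53384133e-01 -3.12147357e+00  1.11626960e-05] [2.86631915 1.43242585 1.16045585] [ 0.19022323 -0.64812231 -0.05833943]
3.1136543399808376
```

Emit:
apply_moves(steps=[0.1, 0, 0, 0, 0, 0, 0, 0.15, 0, 0, 0, 0, 0, 0, 0.15, 0, 0, 0, 0, 0, 0, 0.15, 0, 0, 0, 0, 0, 0, 0.15, 0, 0, 0, 0, 0, 0])

```text
t: 17.7
tool_pos: [0.4923, -0.0767, 0.0223]
orientation: [0.353, -3.121, -0.0]
force: [3.8, 0.5, -0.7]
opening: 0.0138
gripper_force: 20.0
```

Emit:
apply_moves(steps=[0.15, 0, 0, 0, 0, 0, 0, 0.15, 0, 0, 0, 0, 0, 0, 0.15, 0, 0, 0, 0, 0, 0, 0.15, 0, 0, 0, 0, 0, 0])

```text
t: 18.03
tool_pos: [0.4748, -0.0807, 0.0224]
orientation: [0.353, -3.122, -0.0]
force: [3.9, 0.6, -0.5]
opening: 0.0135
gripper_force: 20.0
```

Emit:
apply_moves(steps=[0.15, 0, 0, 0, 0, 0, 0, 0.15, 0, 0, 0, 0, 0, 0, 0.15, 0, 0, 0, 0, 0, 0, 0.15, 0, 0, 0, 0, 0, 0, 0.2, 0, 0, 0, 0, 0, 0, 0.2, 0, 0, 0, 0, 0, 0, 0.2, 0, 0, 0, 0, 0, 0, 0, 0, 0, 0, 0, 0, 0])

```text
t: 18.7
tool_pos: [0.4389, -0.0889, 0.0222]
orientation: [0.353, -3.12, -0.0]
force: [-1.2, 0.3, 2.6]
opening: 0.0141
gripper_force: 20.0
```

Drag held steady at about 4 N and dropped off as the blade came clear. I'll lift it, move it right of the jig and lay it down.

Emit:
apply_moves(steps=[0.5, 0, 0, 0, 0, 0, 0, 0, 0, -0.7, 0, 0, 0, 0, 0, 0, -0.8, 0, 0, 0, 0, 0, -0.88, 0, 0, 0, 0, 0, -0.04, -0.88, 0, 0, 0, 0, 0, -0.04, -0.88, 0, 0, 0, 0, 0, 0, -0.88, 0, 0, 0, 0, 0, 0, 0, 0, 0, 0, 0, 0, 0, 0, 0.8, 0, 0, 0, 0, 0, 0, 0.7, 0, 0, 0, 0, 0, 0, 0.25, 0, 0, 0, 0, 0, 0, 0, 0, 0, 0, 0])

```text
t: 19.7
tool_pos: [0.4498, -0.1933, 0.0129]
orientation: [0.353, -3.118, -0.004]
force: [-0.7, 0.2, 0.1]
opening: 0.0139
gripper_force: 20.0
```

```bash
python3 -c "
from h import *
eyes.read_camera('top');s=robot.read_state(); print(s['tool_pos'],s['orientation'],s['force'])"
```

```text
[ 0.45052911 -0.19362869  0.0140241 ] [ 3.53452179e-01 -3.11937545e+00 -2.48385495e-03] [-0.20508364  0.17740905 -1.08360203]
```

Underside is about 1–2 mm above the table. I'll lower gently to contact, release and rise.

Emit:
apply_moves(steps=[0, 0, 0.03, 0, 0, 0, 0, 0, 0, 0.03, 0, 0, 0, 0, 0, 0, 0, 0, 0, 0, 0])

```text
t: 20.0
tool_pos: [0.452, -0.1945, 0.0137]
orientation: [-0.354, 3.121, -0.001]
force: [0.9, -0.1, -0.1]
opening: 0.0141
gripper_force: 20.0
```

Emit:
apply_moves(steps=[0, 0, 0, 0, 0, 0, 45, 0, 0, 0, 0, 0, 0, 45, 0, 0, 0, 0, 0, 0, 45, 0, 0, 0, 0, 0, 0, 45, 0, 0, 0, 0, 0, 0, 45, 0, 0, -0.5, 0, 0, 0, 45, 0, 0, -1, 0, 0, 0, 45, 0, 0, -1, 0, 0, 0, 45, 0, 0, -1, 0, 0, 0, 45, 0, 0, -0.5, 0, 0, 0, 45, 0, 0, 0, 0, 0, 0, 45, 0, 0, 0, 0, 0, 0, 45])

```text
t: 21.0
tool_pos: [0.4524, -0.1949, 0.1341]
orientation: [-0.353, 3.12, -0.002]
force: [-0.5, -1.0, -0.4]
opening: 0.0418
gripper_force: 0.0
```

Run:
```python
from h import *
s=robot.read_state(); print(s['t'],s['tool_pos'],s['force'],s['opening'])
snap('wrist','w6');snap('scene','scene6')
b=cv2.imread('pics/scene6.png')[190:330,230:380];w=cv2.imread('pics/w6.png')
cv2.imwrite('pics/c6.png',cv2.hconcat([cv2.resize(b,(386,360),interpolation=2),cv2.resize(w,(400,360))]))
```

```text
21.0 [ 0.45235801 -0.19485854  0.13412222] [-0.47503451 -1.01175266 -0.41154623] 0.041793677732219515
```

View pics/c6.png

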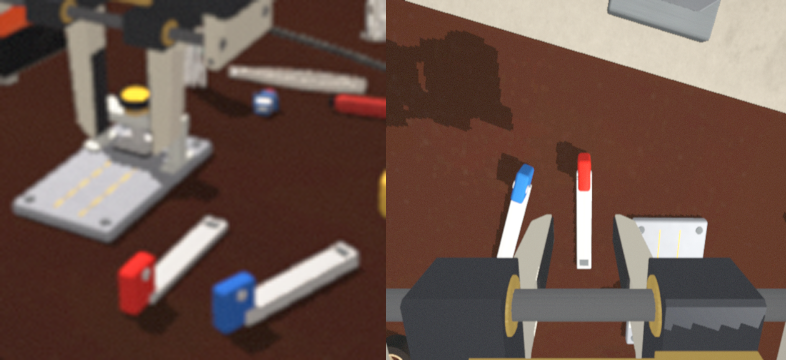

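The red feeler lies flat on the table between the jig and the blue feeler. The foot is down, the arm is clear, and nothing else has moved.

```bash
python3 -c "
from plant import robot
print(robot.close_job())"
```

```text
the job is handed in; nothing more can be done
None
```

The job is handed in after about 21 s of robot time, and no verdict came back: the foot was pressed onto the red blade, the blade was drawn out level with a steady drag of about 4 N, and it now lies flat on the table beside the jig, with nothing else seen to move.

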